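Run a fingertip along the sprung bars of a toy

ROBOT

A 6-joint arm with a two-finger parallel gripper is mounted at the origin on the work surface. World frame = base frame: x ahead of the robot, y to its left, z up, the work surface at z = 0. Lengths are in m, angles in rad, forces in N, time in s.
With the tool pointing down it reaches from about 0.4 to 0.825 m from the base axis. Payload 7 kg.
Tool frame: the origin (TCP) lies between the finger pads; the fingertips stand arm.nose_length ahead of it and the grasp point (between the pads) is the TCP (arm.nose_length is the distance from the TCP to the fingertips, in m); x points along the fingers, z is the direction in which the jaws open and shut, and the axes are right-handed (so a half turn about x gives the same grasp; the last joint's range is limited). The gripper opens to 88 mm and grips with 3 to 60 N. Pads are 19 mm wide; open, the fingers measure 130 mm over their backs; the gripper's body (78 mm by 193 mm) begins 47 mm behind the grasp point.
Start: joints at [-0.842, 0.359, 0.012, 0, -1.224, -0.288], TCP at [0.288, -0.61, 0.206] pointing down, gripper open.
Joint ranges: [-3.07, 3.07], [-1.43, 2.12], [-1.02, 1.25], [-3.03, 1.67], [-3.05, -0], [-3.03, 3.03]. Speed limits (rad/s): [2.39, 2.39, 3.01, 3.14, 3.14, 3.14].

INTERFACE

Orientations are given as [roll, pitch, yaw] about the fixed x, y, z axes, in that order (R = Rz(yaw) Ry(pitch) Rx(roll)).
In Python, from station import arm, viewer, spotter gives the robot as it stands.
- The arm moves only by the shell command python3 -m handwheel 'ROWS' [FORCE]. ROWS is a JSON object of lists of equal length, an entry for each row: "gripper": the gripper command: -1 is shut, 1 is fully open, values between are in proportion; "travel": the shift along the world's x, y, z each as a share of 500 mm, from -1 to 1, a list of three; "spin": the turn about the world's z as a share of 45 degrees, from -1 to 1. A call has 1 to 20 rows; each row is the pose to reach, as a shift and turn from the pose commanded when the call began; what a row does not reach only later rows make up. A row lasts 1/10 s, in which the tool goes at most 50 mm and 8.59 degrees, less where a joint would pass 70% of its speed; a pose out of reach is approached as far as the arm can. A call with a number of a shift or a turn outside -1 to 1 is refused whole. A call with a gripper value outside its range is refused whole. The fingers move at their own pace and stop on an object; FORCE is the grip in N (left out, the last holds). Time passes only in rows, so rows that repeat a pose let the fingers close. It gives the time, the measured TCP pose, the force and the opening at its end, in the units of the state.
- arm.get_state(): the state, without advancing time (a new reading comes with each control period).
- viewer.grab_frame(name): name is "scene" or "top" or "wrist"; returns a dict with "pixels" (400x640x3 uint8, blue, green, red), "fx", "fy", "cx", "cy" (pixels), "eye" and "attitude" of the camera in the world. Camera axes: x right, y down, z forward; pixel columns grow to the right and rows downward; lengths in m; the calibration is good to about 2 mm. A picture is of the moment at which its call begins. There is no depth.
- arm.job_done(): hands the job in, once; it reports no verdict.
Trained networks look in the newest picture that a camera, given by its name, has taken for a name from the list of things; names that differ only in an ending like _2 or _b are one class to them, and where a whole thing is asked for, a point or a joint stands for the part that bears it (a point fixed in the world has none). Each returns a list of dicts, best first, with "conf" (0 to 1); they miss things now and then, are a little off and sometimes report something else, mostly with a low value. They report only what shows in the picture. A call takes as long as a camera call.
- spotter.spot_in(camera, label): "rect" ([left, top, right, bottom] in pixels, round what is visible of it).
- spotter.tip_of(camera, label): "at" ([column, row] in pixels: a listed point, or the origin of a listed thing).
The state is a dict: "t": time; "q": joint angles; "qd": joint speeds; "joint_efforts": joint torques, N m; "eef_pos": TCP position; "ee_rot": TCP orientation; "force": force on the tool from outside, world axes, zero at the start; "moment": the same for the moment, N m; "width": finger opening in m.
Only numpy, scipy, OpenCV 4.12 (cv2) and the standard library are available. Lean on these libraries where they do the work, as an engineer would, in place of code of your own. Each camera call takes 0.05 s, during which the arm holds its last target.

TASK

Check that the bars of the wooden toy still spring: with the fingertips, stroke lightly along the row of five round bars from the longest to the shortest, so that each bar in turn dips clearly on its own and comes up again, and none is pushed down to its stop. Finish with the fingertips still resting on the shortest bar, holding it partly down while the other four are up. Do not pinch or lift anything, and leave the other toys where they are.

Things in the scene. Friction and masses are not known exactly. Their poses are not given: they have to be found in the camera images.
- board: the toy: a flat dark wooden base board 210 x 250 mm, 14 mm thick, lying on the bench and fixed to it, with five sprung round pale wooden bars lying across it in a row. Origin at the centre of its underside; the row of bars runs along its y axis (longest bar at +y, shortest at -y, 44 mm between neighbours), the bars lie along its x axis, z is up. The toy may be turned any way on the bench.
- bar1_top (a point): highest point of the longest bar at the middle of its length (170 mm long, 40 mm diameter round dowel, does not turn); moves down with the bar; 68 mm above the bench at rest
- bar1 (a joint): how far the longest bar has been pressed straight down, m: 0 at rest, 0.012 at its stop. A soft spring lifts it again: about 1 N starts it, 2 N gives 4 mm, 4.5 N reaches the stop. A clear dip is 3 to 5 mm (under 2 mm does not count as a dip, over 11 mm is pressed to the stop).
- bar2_top (a point): highest point of the second bar at the middle of its length (146 mm long, 40 mm diameter round dowel, does not turn); moves down with the bar; 68 mm above the bench at rest
- bar2 (a joint): how far the second bar has been pressed straight down, m: 0 at rest, 0.012 at its stop; same spring and travel as the longest bar. A tip up to about 40 mm wide sliding along the row 4 mm below the rest height presses one bar after the other by itself; from about 6 mm it can catch on the side of the next bar and press it with over 15 N, which is too hard; the tip may also rise between bars
- bar3_top (a point): highest point of the third bar at the middle of its length (122 mm long, 40 mm diameter round dowel, does not turn); moves down with the bar; 68 mm above the bench at rest
- bar3 (a joint): how far the third bar has been pressed straight down, m: 0 at rest, 0.012 at its stop; same spring and travel as the longest bar
- bar4_top (a point): highest point of the fourth bar at the middle of its length (98 mm long, 40 mm diameter round dowel, does not turn); moves down with the bar; 68 mm above the bench at rest
- bar4 (a joint): how far the fourth bar has been pressed straight down, m: 0 at rest, 0.012 at its stop; same spring and travel as the longest bar
- bar5_top (a point): highest point of the shortest bar at the middle of its length (74 mm long, 40 mm diameter round dowel, does not turn); moves down with the bar; 68 mm above the bench at rest
- bar5 (a joint): how far the shortest bar has been pressed straight down, m: 0 at rest, 0.012 at its stop; same spring and travel as the longest bar
- cone: green plastic stacking cone, 40 mm wide, 53 mm high, standing loose on the base board beside the shortest bars; bystander; origin at centre of its underside
- half_cylinder: brown wooden half cylinder, 50 x 40 mm, 18 mm high, lying flat side down loose on the base board beside the shortest bars; bystander; origin at centre of its underside
- aeroplane: navy plastic toy aeroplane, 162 mm long, 170 mm span, 62 mm high; bystander on the bench; origin under its middle
- kettle: silver aluminium toy kettle, 86 mm wide, 108 mm high with its bail handle; bystander on the bench; origin at centre of its underside
- cup: white ceramic mug, 68 mm wide, 70 mm high; bystander on the bench; origin at centre of its underside
- wood_ring: dark wooden ring, 70 mm outside, 16 mm high; bystander on the bench; origin at centre of its underside

How it is judged:
On the way, in this order (a step that is already met when the one before it is completed fails the run):
1. the longest bar is dipped by the fingertips, the others up (value of joint bar1 above 0.002 m and contact force between the fingers and bar1 above 0.2 N and value of joint each of bar2, bar3, bar4, bar5 below 0.0015 m), for 0.15 s.
2. the second bar is dipped by the fingertips, the others up (value of joint bar2 above 0.002 m and contact force between the fingers and bar2 above 0.2 N and value of joint each of bar1, bar3, bar4, bar5 below 0.0015 m), for 0.15 s.
3. the third bar is dipped by the fingertips, the others up (value of joint bar3 above 0.002 m and contact force between the fingers and bar3 above 0.2 N and value of joint each of bar1, bar2, bar4, bar5 below 0.0015 m), for 0.15 s.
4. the fourth bar is dipped by the fingertips, the others up (value of joint bar4 above 0.002 m and contact force between the fingers and bar4 above 0.2 N and value of joint each of bar1, bar2, bar3, bar5 below 0.0015 m), for 0.15 s.
5. the shortest bar is dipped by the fingertips, the others up (value of joint bar5 above 0.002 m and contact force between the fingers and bar5 above 0.2 N and value of joint each of bar1, bar2, bar3, bar4 below 0.0015 m), for 0.15 s.
At the end, for the whole second after the job is handed in: The fingertips hold the shortest bar 2 to 11 mm down, the other four bars are up (within 1.5 mm), and every bystander is within 15 mm of where it began (all of step 5 and value of joint bar5 below 0.011 m and distance of each of cone, half_cylinder, aeroplane, kettle, cup, wood_ring from where it was at the start of the episode below 0.015 m); the arm keeps its last pose, push and grip.
It fails at once if a bar is pushed down to its stop (over 11 mm) (value of joint any of bar1, bar2, bar3, bar4, bar5 above 0.011 m).
It fails at once if a bar is pressed with more than 15 N (contact force between any of the arm, the fingers and bar1 above 15 N or contact force between any of the arm, the fingers and bar2 above 15 N or contact force between any of the arm, the fingers and bar3 above 15 N or contact force between any of the arm, the fingers and bar4 above 15 N or contact force between any of the arm, the fingers and bar5 above 15 N).
It fails at once if another toy is shifted or lifted by more than 15 mm (distance of any of cone, half_cylinder, aeroplane, kettle, cup, wood_ring from where it was at the start of the episode above 0.015 m).
It also fails if it takes over 45 s, if anything falls off the work surface, if the arm or the gripper's body presses on something with over 40 N, if the wrist force passes 120 N, or if a joint passes its speed limit or range.

## Working session

There is one attempt and no reset: what is moved stays moved. The work goes in short steps, Python scripts to look and compute and a shell command to move; the robot and the scene stay as the last step left them, time stands still between calls to the robot, and variables do not carry over. Pictures are saved under pics/ and viewed, and the job is handed in when it is done.

```bash
mkdir -p pics; ls; python3 - <<'E'
from station import arm, viewer, spotter
import cv2
print(arm.nose_length, arm.get_state())
for n in ["scene","top","wrist"]:
    f=viewer.grab_frame(n); cv2.imwrite(f"pics/{n}0.png",f["pixels"]); print(n,f["fx"],f["fy"],f["cx"],f["cy"],f["eye"],f["attitude"])
    for l in ["bar1_top","bar2_top","bar3_top","bar4_top","bar5_top","board"]:
        print(l,[(d["conf"],d["at"]) for d in spotter.tip_of(n,l)][:3])
E
```

```text
pics
0.019 {'t': 0.0, 'q': array([-8.41877413e-01,  3.59409259e-01,  1.10743764e-02, -3.67163340e-04,
       -1.22405785e+00, -2.88092027e-01]), 'qd': array([ 0.00046729,  0.00282961,  0.00065472,  0.00078678, -0.0005406 ,
        0.00101242]), 'joint_efforts': array([-7.88811303e-04, -5.82711804e+01,  2.93048912e+01,  6.99688956e+00,
        6.85538747e-03, -1.83685670e-04]), 'eef_pos': array([ 0.28777834, -0.61002388,  0.20501191]), 'ee_rot': array([0.07519006, 1.56916302, 2.08668823]), 'force': array([-0.6641906 ,  0.26913008,  0.28096916]), 'moment': array([ 0.02026447, -0.02905731, -0.01724892]), 'width': 0.08762111370746972}
scene 448.64474516336793 448.64474516336793 326.3358911442581 199.81888927629322 [ 1.14136581 -0.69530877  0.93987595] [-2.33201338 -0.021108    0.69476087]
bar1_top [(0.81, [335.7, 221.3]), (0.63, [398.0, 140.9])]
bar2_top [(0.85, [328.9, 212.5])]
bar3_top [(0.98, [315.7, 202.5])]
bar4_top [(0.7, [306.6, 195.2]), (0.63, [398.7, 137.6]), (0.36, [323.9, 213.8])]
bar5_top []
board [(0.82, [317.1, 218.3]), (0.24, [327.0, 214.9])]
top 382.8754927265235 382.8754927265235 314.1484368535025 197.3132105261566 [0.49681455 0.00914627 1.15408477] [-3.07476578  0.01248044 -1.59847827]
bar1_top [(0.55, [327.5, 168.2])]
bar2_top [(0.71, [327.4, 183.1]), (0.27, [340.9, 235.9])]
bar3_top [(0.69, [320.6, 203.2])]
bar4_top [(0.71, [322.4, 218.0])]
bar5_top [(0.62, [319.6, 231.7])]
board [(0.61, [326.3, 203.8])]
wrist 279.21020604342914 279.21020604342914 316.9608807810115 198.43693358047167 [ 0.21652616 -0.64379802  0.38359937] [2.84897424e+00 4.66295129e-05 2.01153059e+00]
bar1_top []
bar2_top []
bar3_top []
bar4_top []
bar5_top []
board []
```

View pics/scene0.png

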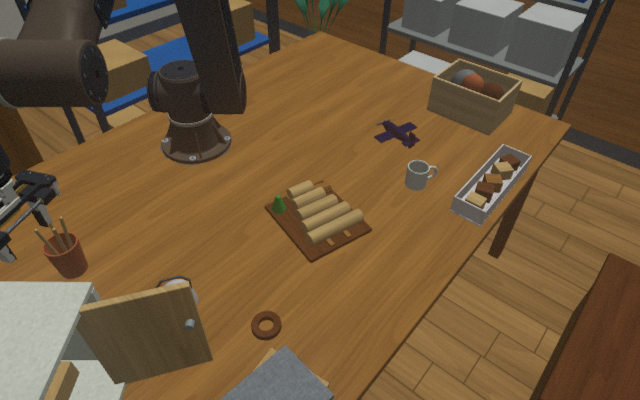

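View pics/top0.png

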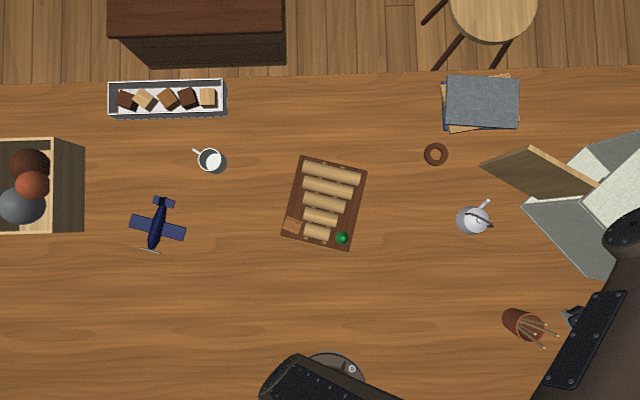

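```bash
cat > h.py <<'E'
import numpy as np, cv2
from scipy.spatial.transform import Rotation as R
def ray(f,uv):
    d=np.array([(uv[0]-f["cx"])/f["fx"],(uv[1]-f["cy"])/f["fy"],1.])
    return np.array(f["eye"]), R.from_euler('xyz',f["attitude"]).as_matrix()@d
def atz(f,uv,z):
    e,d=ray(f,uv); return e+d*(z-e[2])/d[2]
def proj(f,P):
    p=R.from_euler('xyz',f["attitude"]).as_matrix().T@(np.array(P)-np.array(f["eye"]))
    return f["fx"]*p[0]/p[2]+f["cx"], f["fy"]*p[1]/p[2]+f["cy"]
E
python3 - <<'E'
from h import *
from station import arm,viewer,spotter
f=viewer.grab_frame("top"); s=viewer.grab_frame("scene")
t={1:(327.5,168.2),2:(327.4,183.1),3:(320.6,203.2),4:(322.4,218),5:(319.6,231.7)}
for k in t: print(k,atz(f,t[k],.068).round(4))
for k,v in {1:(335.7,221.3),2:(328.9,212.5),3:(315.7,202.5),4:(306.6,195.2)}.items(): print('s',k,atz(s,v,.068).round(4))
print('board',atz(f,(326.3,203.8),0),atz(s,(317.1,218.3),0))
for c in [(303,155),(368,172),(348,251),(281,235)]: print(atz(f,c,.014).round(4))
print(R.from_euler('xyz',arm.get_state()["ee_rot"]).as_matrix().round(3))
im=cv2.resize(f["pixels"][145:260,270:380],None,fx=5,fy=5,interpolation=cv2.INTER_CUBIC);cv2.imwrite("pics/topz.png",im)
im=cv2.resize(s["pixels"][165:270,255:380],None,fx=5,fy=5,interpolation=cv2.INTER_CUBIC);cv2.imwrite("pics/scz.png",im)
E
```

```text
1 [ 0.6521 -0.0197  0.068 ]
2 [ 0.6093 -0.0182  0.068 ]
3 [0.5526 0.0028 0.068 ]
4 [ 0.5105 -0.0011  0.068 ]
5 [0.4721 0.008  0.068 ]
s 1 [ 0.642  -0.0281  0.068 ]
s 2 [ 0.607  -0.0144  0.068 ]
s 3 [ 0.554  -0.0083  0.068 ]
s 4 [ 0.515  -0.0027  0.068 ]
board [ 0.55377885 -0.01469477  0.        ] [ 0.55457343 -0.00218791  0.        ]
[0.702  0.0513 0.014 ]
[ 0.6448 -0.1419  0.014 ]
[ 0.4118 -0.0743  0.014 ]
[0.4642 0.1227 0.014 ]
[[ 0.    -0.904 -0.427]
 [-0.    -0.427  0.904]
 [-1.    -0.    -0.   ]]
```

View pics/topz.png

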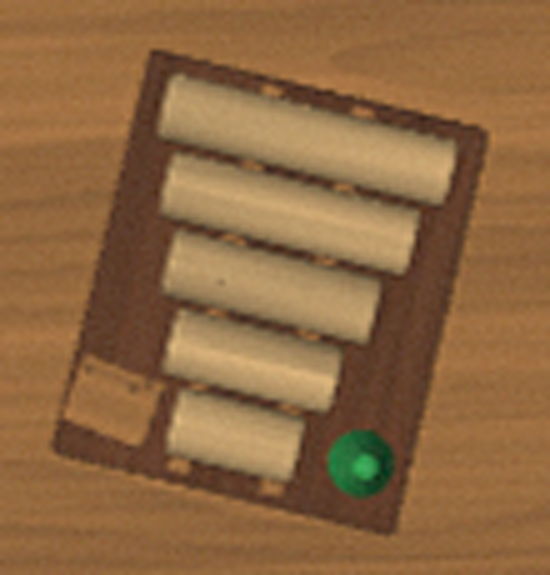

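View pics/scz.png

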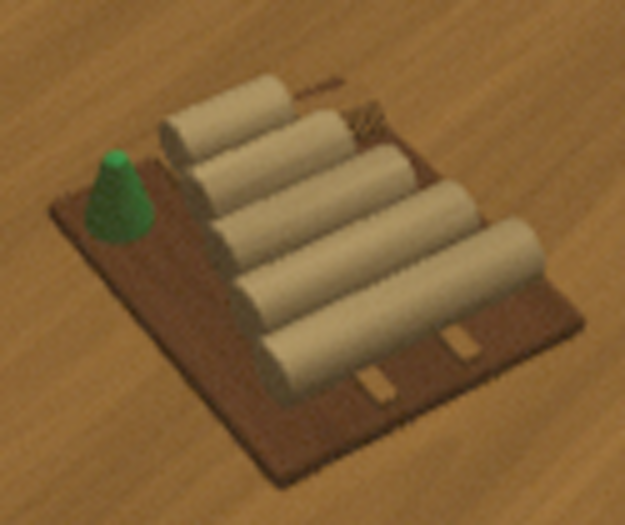

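```bash
cat > fit.py <<'E'
from h import *
from station import arm,viewer,spotter
from scipy.optimize import least_squares
f=viewer.grab_frame("top"); s=viewer.grab_frame("scene")
C={'tl':(-.105,.125),'tr':(.105,.125),'br':(.105,-.125),'bl':(-.105,-.125)}
o=[(f,'tl',152,50,270,145),(f,'tr',488,130,270,145),(f,'br',394,534,270,145),(f,'bl',54,452,270,145),(s,'br',50,208,255,165),(s,'tr',280,487,255,165),(s,'tl',583,322,255,165)]
def w(p,x,y,z):
    c,s_=np.cos(p[2]),np.sin(p[2]); return np.array([p[0]+c*x-s_*y,p[1]+s_*x+c*y,z])
def res(p,o=o):
    r=[]
    for q,n,u,v,a,b in o:
        P=proj(q,w(p,*C[n],.014)); r+=[P[0]-(a+(u+.5)/5-.5),P[1]-(b+(v+.5)/5-.5)]
    return np.array(r)
for oo in (o,o[:4],o[4:]):
    r=least_squares(res,[.55,-.01,-1.3],args=(oo,)); print(r.x.round(4),r.fun.round(1))
p=least_squares(res,[.55,-.01,-1.3]).x
for i in range(5):
    P=w(p,0,.088-.044*i,.068); print(i+1,P.round(4),np.round(proj(f,P),1),np.round(proj(s,P),1))
for q,n in ((f,'top'),(s,'scene')):
    im=q["pixels"].copy()
    im=cv2.resize(im,None,fx=5,fy=5,interpolation=cv2.INTER_CUBIC)
    for i in range(5):
        L=[.17,.146,.122,.098,.074][i]/2
        a,b=[tuple(int(5*k+2.5) for k in proj(q,w(p,xx,.088-.044*i,.068))) for xx in(-L,L)]
        cv2.line(im,a,b,(0,0,255),2)
    im=im[700:1325,1250:1950]; cv2.imwrite(f"pics/ov_{n}.png",im)
E
python3 fit.py
```

```text
[ 0.558  -0.0083 -1.8359] [-0.  -0.9  0.9 -0.7  0.5  0.2 -0.4 -0.2 -1.4 -0.6 -0.4 -0.9  1.3 -0.8]
[ 0.5569 -0.0076 -1.8341] [-0.3 -0.5  0.6 -0.4  0.4  0.6 -0.6  0.3]
[ 0.5601 -0.0097 -1.8409] [-1.1 -0.2 -0.4 -0.1  1.5  0.1]
1 [ 0.6429 -0.0313  0.068 ] [331.7 171.3] [335.2 222.1]
2 [ 0.6004 -0.0198  0.068 ] [328.1 186.2] [325.8 212.4]
3 [ 0.558  -0.0083  0.068 ] [324.5 201.2] [316.8 203.1]
4 [0.5155 0.0033 0.068 ] [320.8 216.3] [308.1 194.2]
5 [0.473  0.0148 0.068 ] [317.2 231.4] [299.8 185.6]
```

View overlays.

View pics/ov_top.png

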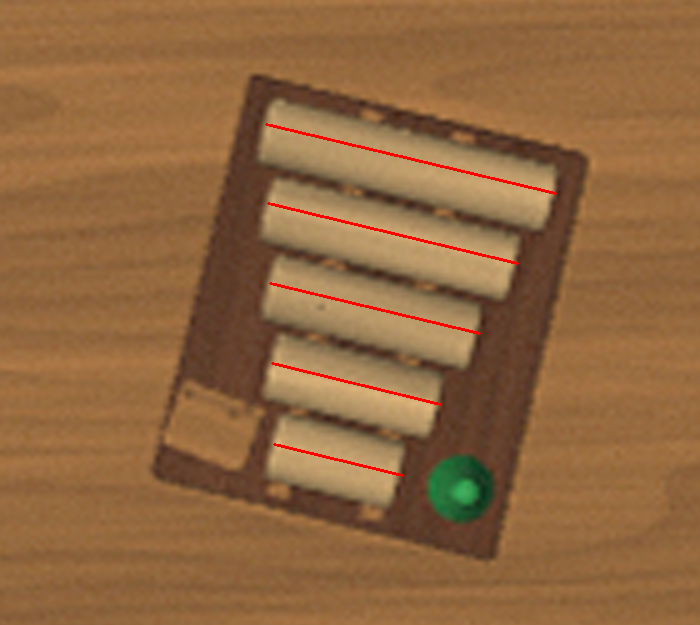

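View pics/ov_scene.png

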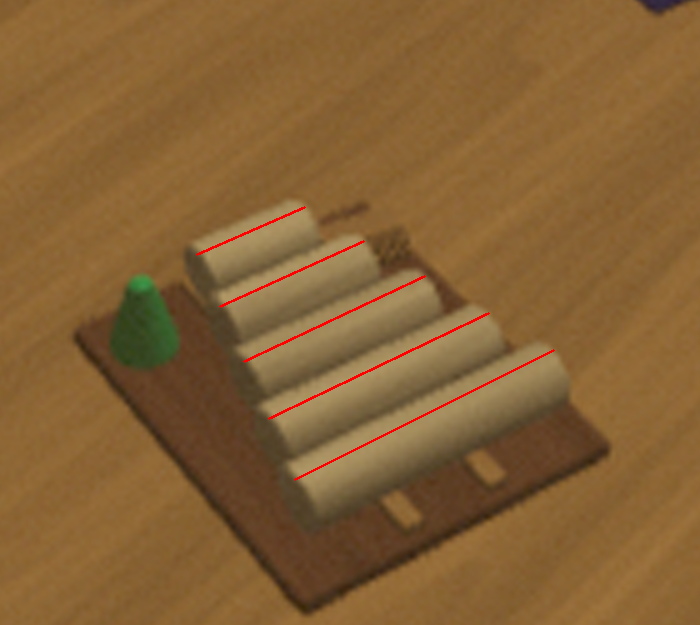

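```bash
python3 -m handwheel '{"gripper":[-1,-1,-1,-1,-1,-1,-1,-1,-1,-1,-1,-1],"travel":[[0,0,0.1],[0,0,0.2],[0.02,0.08,0.2],[0.05,0.16,0.2],[0.08,0.24,0.2],[0.11,0.32,0.2],[0.14,0.4,0.2],[0.17,0.48,0.2],[0.2,0.56,0.2],[0.2,0.6,0.2],[0.2,0.6,0.2],[0.2,0.6,0.2]],"spin":[0,0,-0.1,-0.2,-0.3,-0.4,-0.5,-0.6,-0.7,-0.8,-0.9,-0.9]}' 10
python3 - <<'E'
from station import arm
from h import *
s=arm.get_state();print(s["q"].round(3));print(R.from_euler('xyz',s["ee_rot"]).as_matrix().round(4))
E
```

```text
t: 2.45
eef_pos: [0.3882, -0.3098, 0.3065]
ee_rot: [-1.607, 1.57, -0.301]
force: [0.3, -0.3, 0.5]
width: 0.0011
[-0.277  0.007 -0.2    0.    -1.363 -1.559]
[[ 1.100e-03 -9.650e-01  2.624e-01]
 [-3.000e-04  2.624e-01  9.650e-01]
 [-1.000e+00 -1.100e-03 -0.000e+00]]
```

```bash
python3 -m handwheel '{"gripper":[-1,-1,-1,-1,-1,-1,-1,-1,-1,-1,-1,-1,-1,-1,-1,-1],"travel":[[0.06,0.06,0],[0.12,0.13,0],[0.18,0.2,0],[0.25,0.27,0],[0.32,0.34,0],[0.38,0.41,0],[0.45,0.48,-0.05],[0.51,0.556,-0.1],[0.51,0.556,-0.18],[0.51,0.556,-0.25],[0.51,0.556,-0.31],[0.51,0.556,-0.36],[0.51,0.556,-0.39],[0.51,0.556,-0.39],[0.51,0.556,-0.39],[0.51,0.556,-0.39]],"spin":[0,0,0,0,0,0,0,0,0,0,0,0,0,0,0,0]}'
python3 - <<'E'
from station import arm,viewer,spotter
import cv2
from h import *
print(arm.get_state()["eef_pos"],arm.get_state()["force"],arm.nose_length)
f=viewer.grab_frame("wrist"); cv2.imwrite("pics/w1.png",f["pixels"])
for i in range(5): print(spotter.tip_of("wrist",f"bar{i+1}_top")[:1])
for i in range(5):
    print(proj(f,[.6429-.0425*i,-.0313+.01153*i,.068]))
g=viewer.grab_frame("scene"); cv2.imwrite("pics/s1.png",cv2.resize(g["pixels"][100:270,220:420],None,fx=3.5,fy=3.5))
E
```

```text
t: 4.05
eef_pos: [0.6439, -0.0327, 0.1122]
ee_rot: [-1.244, 1.569, 0.061]
force: [0.8, -0.6, 0.3]
width: 0.0005
[ 0.64389206 -0.03268083  0.11221698] [ 0.79329082 -0.56789873  0.2982393 ] 0.019
[{'at': [317.6, 207.1], 'conf': 0.93}]
[{'at': [319.4, 154.0], 'conf': 0.87}]
[{'at': [316.7, 96.4], 'conf': 0.59}]
[{'at': [318.9, 29.6], 'conf': 0.97}]
[]
(np.float64(318.4509866169429), np.float64(210.55890732123464))
(np.float64(318.49957620805577), np.float64(158.25566482391483))
(np.float64(318.5541044889243), np.float64(99.55984475410966))
(np.float64(318.6157310774459), np.float64(33.22320083714669))
(np.float64(318.6859385207274), np.float64(-42.35012355115799))
```

View pics/w1.png

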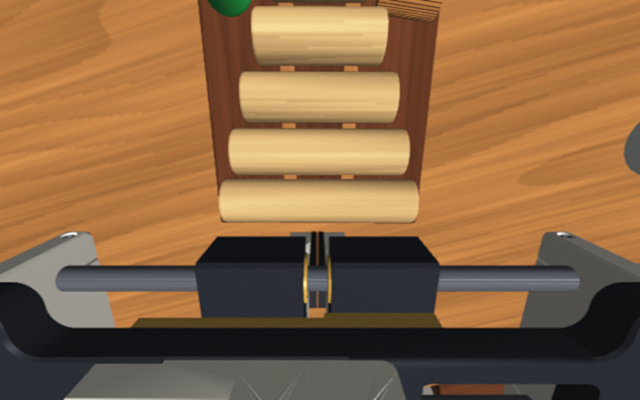

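View pics/s1.png

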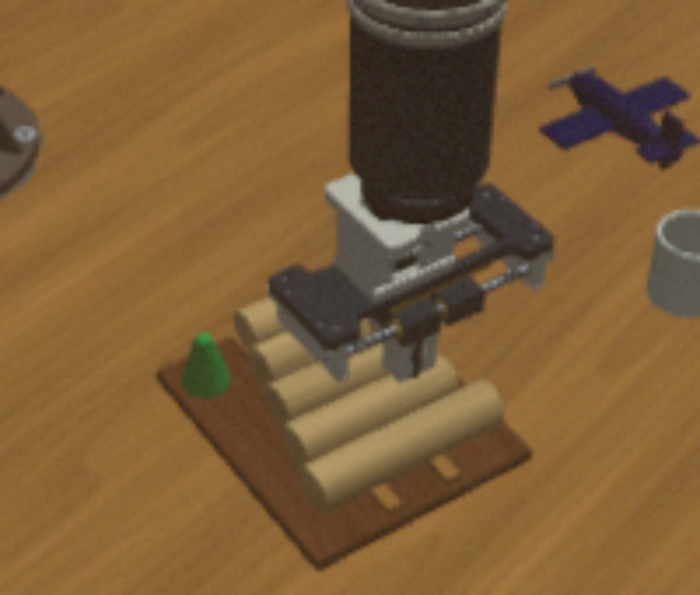

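```bash
python3 -m handwheel '{"gripper":[-1,-1,-1,-1,-1,-1,-1,-1,-1,-1],"travel":[[-0.002,0.001,-0.01],[-0.004,0.002,-0.02],[-0.004,0.002,-0.03],[-0.004,0.002,-0.036],[-0.004,0.002,-0.04],[-0.004,0.002,-0.042],[-0.004,0.002,-0.044],[-0.004,0.002,-0.044],[-0.004,0.002,-0.044],[-0.004,0.002,-0.044]],"spin":[0,0,0,0,0,0,0,0,0,0]}'
python3 -c "
from station import arm
s=arm.get_state();print(s['eef_pos'],s['force'])"
```

```text
t: 5.4
eef_pos: [0.6411, -0.0314, 0.0891]
ee_rot: [-1.047, 1.57, 0.258]
force: [0.4, -0.7, 0.3]
width: 0.0003
[ 0.64106211 -0.03144964  0.08913959] [ 0.4055092  -0.69418861  0.25327054]
```

```bash
python3 -m handwheel '{"gripper":[-1,-1,-1,-1,-1,-1],"travel":[[0,0,-0.004],[0,0,-0.008],[0,0,-0.01],[0,0,-0.01],[0,0,-0.01],[0,0,-0.01]],"spin":[0,0,0,0,0,0]}'
python3 -c "
from station import arm
s=arm.get_state();print(s['eef_pos'],s['force'])"
```

```text
t: 6.0
eef_pos: [0.641, -0.0315, 0.084]
ee_rot: [-1.302, 1.571, 0.003]
force: [-0.3, 1.2, 0.1]
width: 0.0007
[ 0.64101875 -0.03146233  0.0840171 ] [-0.3060432   1.16343964  0.07979861]
```

```bash
python3 - <<'E'
from station import arm,viewer,spotter
import cv2
from h import *
F=[]
for i in range(3):
    g=viewer.grab_frame("scene"); s=arm.get_state();F.append(s["force"]);print(s["force"].round(2),s["eef_pos"].round(4))
P=proj(g,[.641,-.0315,.066]);print(P)
x,y=map(int,P)
cv2.imwrite("pics/s2.png",cv2.resize(g["pixels"][y-35:y+35,x-45:x+45],None,fx=8,fy=8,interpolation=cv2.INTER_CUBIC))
f=viewer.grab_frame("wrist"); cv2.imwrite("pics/w2.png",f["pixels"])
E
```

```text
[ 0.05  0.46 -0.43] [ 0.641  -0.0314  0.084 ]
[ 0.32  0.43 -0.3 ] [ 0.641  -0.0315  0.084 ]
[-0.04 -1.04 -0.28] [ 0.641  -0.0315  0.084 ]
(np.float64(334.58094235476085), np.float64(222.33158642897422))
```

View pics/s2.png

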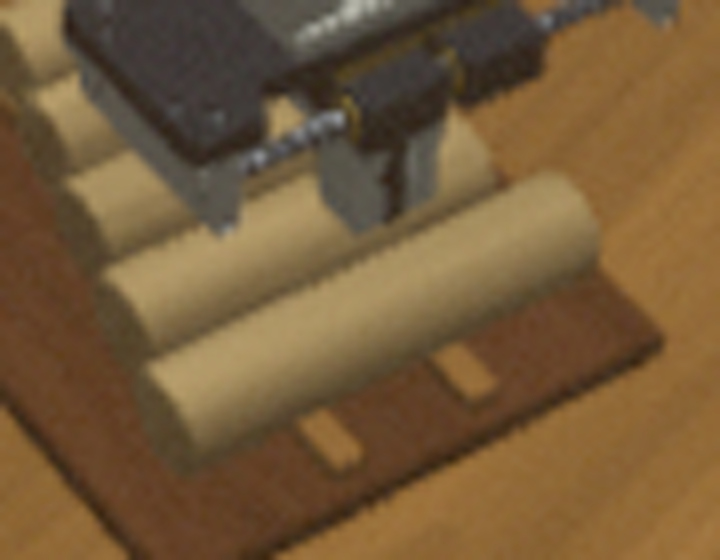

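View pics/w2.png

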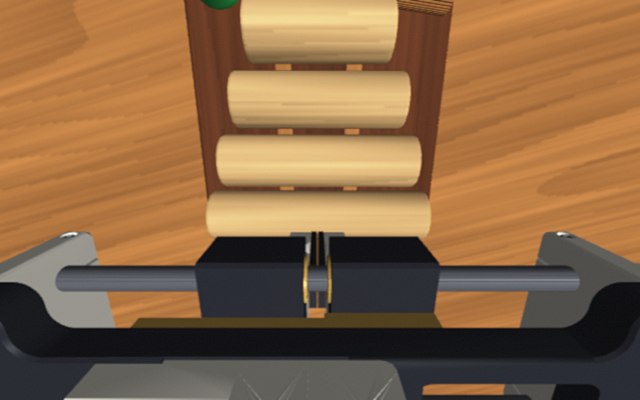

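```bash
python3 - <<'E'
from station import arm,viewer,spotter
from h import *
g=viewer.grab_frame("scene");f=viewer.grab_frame("wrist");t=viewer.grab_frame("top")
print(f["eye"],f["attitude"])
for z in (.065,.075,.085,.104): print(z,np.round(proj(g,[.641,-.0315,z]),1),np.round(proj(f,[.641,-.0315,z]),1))
for i in range(5):
    P=[.6429-.0425*i,-.0313+.01153*i,.068]
    print(i+1,np.round(proj(f,P),1),[(d['conf'],d['at']) for d in spotter.tip_of("wrist",f"bar{i+1}_top")[:2]],[(d['conf'],d['rect']) for d in spotter.spot_in("wrist",f"bar{i+1}")[:2]])
c=atz(t,(270+360/5,145+465/5),.05);print(c,proj(f,[c[0],c[1],.067]),proj(f,[c[0],c[1],.014]))
cv2.imwrite("pics/t3.png",cv2.resize(t["pixels"][130:260,250:400],None,fx=5,fy=5,interpolation=cv2.INTER_CUBIC))
E
```

```text
[ 0.56480938 -0.01078209  0.26162148] [2.84872754e+00 4.53726064e-04 1.30467836e+00]
0.065 [334.6 222.6] [317.1 223.4]
0.075 [334.7 220. ] [317.1 228.5]
0.085 [334.8 217.4] [317.1 234.2]
0.104 [335.1 212.4] [317.2 246.8]
1 [318.1 227.1] [(0.8, [320.8, 219.8])] [(0.92, [205.8, 191.3, 430.3, 239.1]), (0.73, [228.9, 72.1, 408.2, 130.1])]
2 [318.1 168.9] [(0.8, [317.9, 164.2])] [(0.92, [205.8, 191.3, 430.3, 239.1]), (0.73, [228.9, 72.1, 408.2, 130.1])]
3 [318.1 102.6] [(0.91, [316.0, 98.7])] [(0.92, [205.8, 191.3, 430.3, 239.1]), (0.73, [228.9, 72.1, 408.2, 130.1])]
4 [318.1  26.4] [(0.97, [318.0, 20.6])] [(0.92, [205.8, 191.3, 430.3, 239.1]), (0.73, [228.9, 72.1, 408.2, 130.1])]
5 [318.1 -62. ] [] [(0.92, [205.8, 191.3, 430.3, 239.1]), (0.73, [228.9, 72.1, 408.2, 130.1])]
[ 0.45190969 -0.05572162  0.05      ] (np.float64(188.298642937987), np.float64(-64.61377009112155)) (np.float64(219.55753878985848), np.float64(-21.20409170661611))
```

View pics/t3.png

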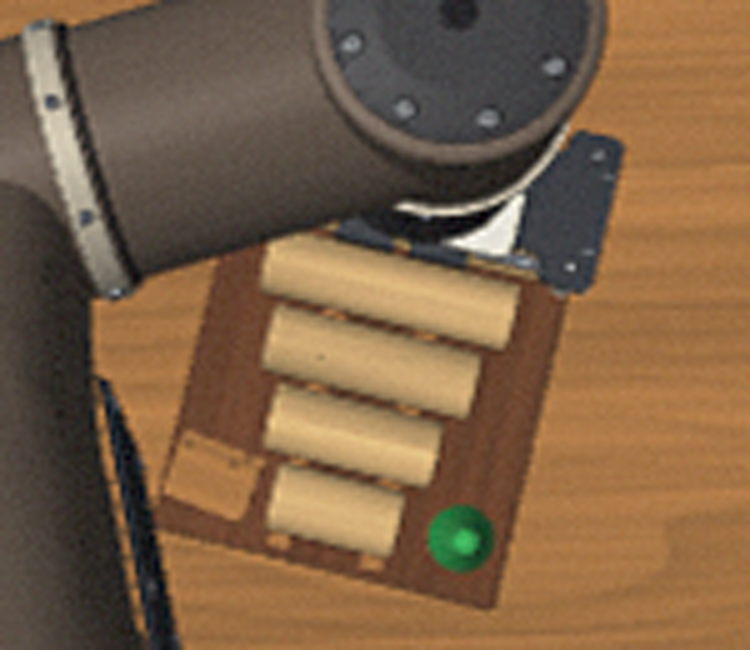

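```bash
python3 -m handwheel '{"gripper":[-1,-1,-1],"travel":[[0,0,-0.004],[0,0,-0.006],[0,0,-0.006]],"spin":[0,0,0]}'
python3 - <<'E'
from station import arm,viewer
import cv2
from h import *
for i in range(2):
    g=viewer.grab_frame("scene"); s=arm.get_state();print(s["force"].round(2),s["eef_pos"].round(4))
x,y=334,222
cv2.imwrite("pics/s3.png",cv2.resize(g["pixels"][y-35:y+35,x-45:x+45],None,fx=8,fy=8,interpolation=cv2.INTER_CUBIC))
E
```

```text
t: 7.15
eef_pos: [0.6408, -0.0315, 0.0807]
ee_rot: [1.935, 1.57, -3.043]
force: [-0.1, -0.6, -0.3]
width: 0.0003
[ 0.1  -1.11  0.31] [ 0.6409 -0.0315  0.0808]
[-0.38  0.82 -0.16] [ 0.6409 -0.0315  0.0809]
```

View pics/s3.png

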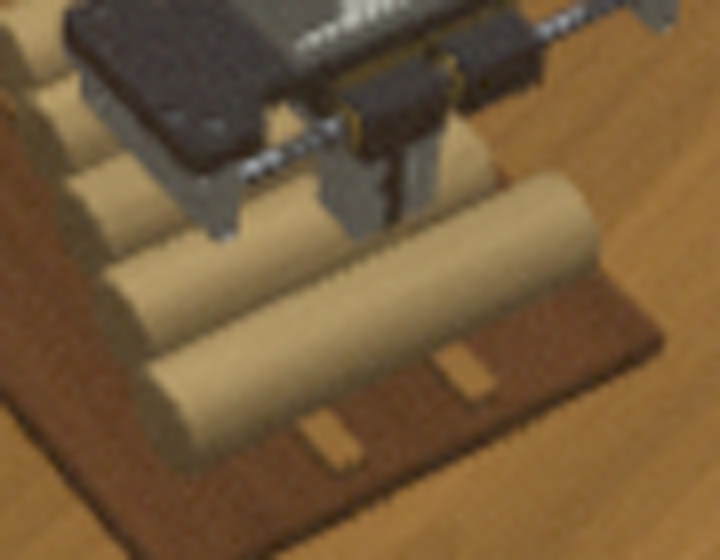

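```bash
python3 - <<'E'
from station import arm,viewer
import cv2
from h import *
f=viewer.grab_frame("wrist"); s=arm.get_state();print(s["force"].round(2),s["eef_pos"].round(4))
cv2.imwrite("pics/w4.png",cv2.resize(f["pixels"][180:330,250:390],None,fx=4,fy=4,interpolation=cv2.INTER_CUBIC))
p=s["eef_pos"];M=R.from_euler('xyz',s["ee_rot"]).as_matrix()
for a in (.019,0,-.02,-.047):
  for b in (-.0095,.0095):
    print(a,b,[np.round((np.array(proj(f,p+M@[a,b,c]))-[250,180])*4) for c in (-.021,.021)])
E
```

```text
[-0.28  0.11 -0.08] [ 0.641  -0.0315  0.0809]
0.019 -0.0095 [array([159., 220.]), array([378., 220.])]
0.019 0.0095 [array([156., 126.]), array([381., 126.])]
0 -0.0095 [array([149., 265.]), array([389., 265.])]
0 0.0095 [array([145., 163.]), array([392., 163.])]
-0.02 -0.0095 [array([136., 322.]), array([402., 322.])]
-0.02 0.0095 [array([132., 211.]), array([406., 211.])]
-0.047 -0.0095 [array([113., 423.]), array([425., 423.])]
-0.047 0.0095 [array([107., 296.]), array([431., 296.])]
```

View pics/w4.png

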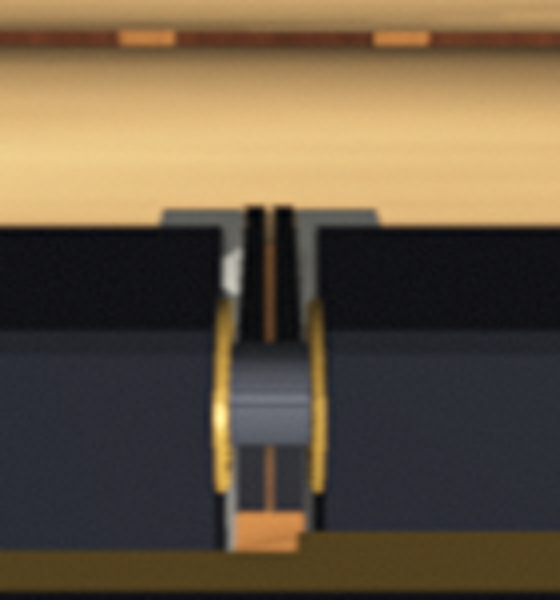

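```bash
python3 -m handwheel '{"gripper":[-1,-1,-1],"travel":[[0,0,-0.004],[0,0,-0.008],[0,0,-0.008]],"spin":[0,0,0]}'
python3 -c "
from station import arm,viewer
import numpy as np
a=[]
for i in range(3):
    viewer.grab_frame('top'); s=arm.get_state(); a.append(s['force'])
print(s['eef_pos'],np.round(a,2))"
```

```text
t: 7.6
eef_pos: [0.6407, -0.0315, 0.0765]
ee_rot: [1.918, 1.57, -3.061]
force: [0.3, -0.2, -0.7]
width: 0.0006
[ 0.64099175 -0.03148626  0.07693051] [[ 0.32 -0.04 -0.72]
 [ 0.73  0.19  0.31]
 [-0.34  0.08  0.18]]
```

```bash
python3 -m handwheel '{"gripper":[-1,-1,-1],"travel":[[0,0,-0.003],[0,0,-0.006],[0,0,-0.006]],"spin":[0,0,0]}'
python3 - <<'E'
from station import arm,viewer
import cv2
from h import *
a=[]
for i in range(3):
    g=viewer.grab_frame("scene"); s=arm.get_state();a.append(s["force"])
print(s["eef_pos"].round(4),np.round(a,2))
x,y=334,222
cv2.imwrite("pics/s5.png",cv2.resize(g["pixels"][y-35:y+35,x-45:x+45],None,fx=8,fy=8,interpolation=cv2.INTER_CUBIC))
E
```

```text
t: 8.05
eef_pos: [0.6408, -0.0315, 0.0737]
ee_rot: [1.903, 1.57, -3.075]
force: [-0.2, 0.1, -0.7]
width: 0.0002
[ 0.641  -0.0315  0.074 ] [[-0.54 -0.9  -0.14]
 [-0.44  0.2  -0.15]
 [-0.08  0.4  -0.8 ]]
```

View pics/s5.png

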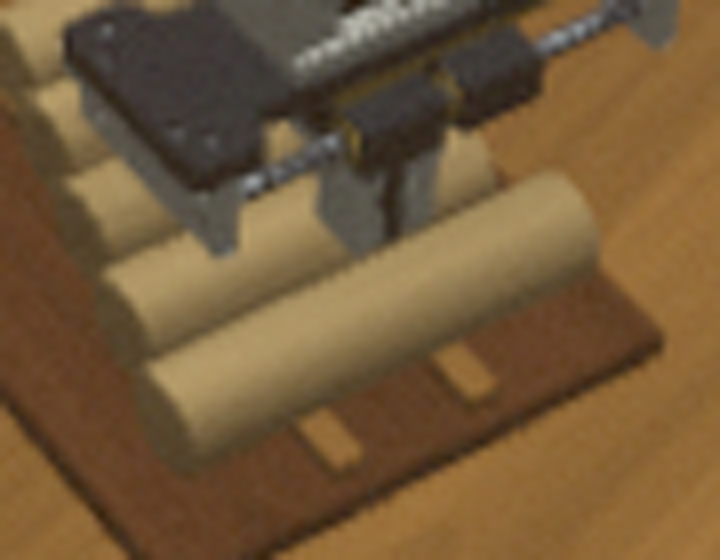

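```bash
python3 -m handwheel '{"gripper":[-1,-1,-1],"travel":[[0,0,-0.003],[0,0,-0.005],[0,0,-0.005]],"spin":[0,0,0]}'
python3 - <<'E'
from station import arm,viewer
import cv2
from h import *
a=[]
for i in range(4):
    g=viewer.grab_frame("wrist"); s=arm.get_state();a.append(s["force"])
print(s["eef_pos"].round(4),np.round(a,2))
cv2.imwrite("pics/w6.png",g["pixels"])
E
```

```text
t: 8.5
eef_pos: [0.6408, -0.0315, 0.0712]
ee_rot: [1.882, 1.57, -3.096]
force: [-0.4, 0.6, -0.0]
width: 0.0003
[ 0.641  -0.0315  0.0715] [[ 0.04 -0.43 -0.27]
 [-0.33  0.17  0.28]
 [ 0.09  0.47  0.08]
 [ 0.12 -0.41 -0.46]]
```

View pics/w6.png

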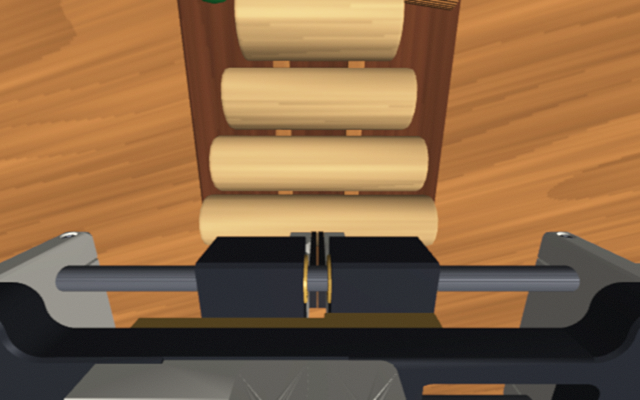

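```bash
python3 -m handwheel '{"gripper":[-1,-1,-1],"travel":[[0,0,-0.003],[0,0,-0.005],[0,0,-0.005]],"spin":[0,0,0]}'
python3 - <<'E'
from station import arm,viewer
import cv2
from h import *
a=[]
for i in range(4):
    g=viewer.grab_frame("scene"); s=arm.get_state();a.append(s["force"])
print(s["eef_pos"].round(4),np.round(a,2),s["joint_efforts"].round(2))
x,y=334,222
cv2.imwrite("pics/s6.png",cv2.resize(g["pixels"][y-35:y+35,x-45:x+45],None,fx=8,fy=8,interpolation=cv2.INTER_CUBIC))
E
```

```text
t: 9.0
eef_pos: [0.6408, -0.0315, 0.0687]
ee_rot: [1.967, 1.57, -3.011]
force: [-0.4, -0.2, 0.3]
width: 0.0001
[ 0.641  -0.0314  0.069 ] [[ 0.85 -0.31 -0.08]
 [ 0.59  0.58  0.61]
 [-0.82 -0.52  0.82]
 [ 0.    0.14  0.58]] [ -0.   -58.02  24.67   5.84  -0.09   0.  ]
```

View pics/s6.png

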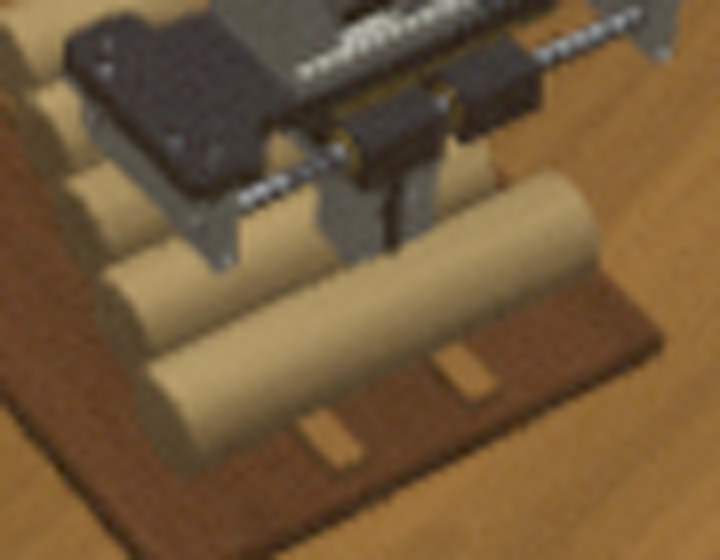

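```bash
python3 - <<'E'
from station import arm,viewer
import cv2
from h import *
f=viewer.grab_frame("wrist");g=viewer.grab_frame("scene");s=arm.get_state();print(s["force"].round(2),f["eye"])
p=np.array([.558,-.0083]);th=-1.8359
def w(x,y,z): c,q=np.cos(th),np.sin(th); return [p[0]+c*x-q*y,p[1]+q*x+c*y,z]
im=cv2.resize(f["pixels"],None,fx=4,fy=4,interpolation=cv2.INTER_CUBIC)
for i,L in enumerate([.17,.146,.122,.098]):
    y=.088-.044*i
    a=[np.round(proj(f,w(sx*L/2,y,.068)),1) for sx in(-1,1)]; print(i+1,a)
    for sx in (-1,1):
      pts=np.array([[np.array(proj(f,w(sx*L/2,y+.02*np.sin(t),.048+.02*np.cos(t))))*4+1.5 for t in np.linspace(-1.6,1.6,30)]]).astype(int)
      cv2.polylines(im,[pts.reshape(-1,1,2)],False,(0,0,255),2)
im=im[0:1040,760:1800]; cv2.imwrite("pics/w7.png",cv2.resize(im,(600,600)))
x,y=338,214
cv2.imwrite("pics/s7.png",cv2.resize(g["pixels"][y-20:y+20,x-25:x+25],None,fx=15,fy=15,interpolation=cv2.INTER_CUBIC))
E
```

```text
[0.14 0.76 0.49] [ 0.56481846 -0.01078375  0.24658973]
1 [array([440.3, 235.4]), array([196. , 235.6])]
2 [array([430.4, 173.2]), array([205.9, 173.4])]
3 [array([419. , 101.7]), array([217.3, 101.9])]
4 [array([405.7,  18.5]), array([230.6,  18.7])]
```

View pics/w7.png

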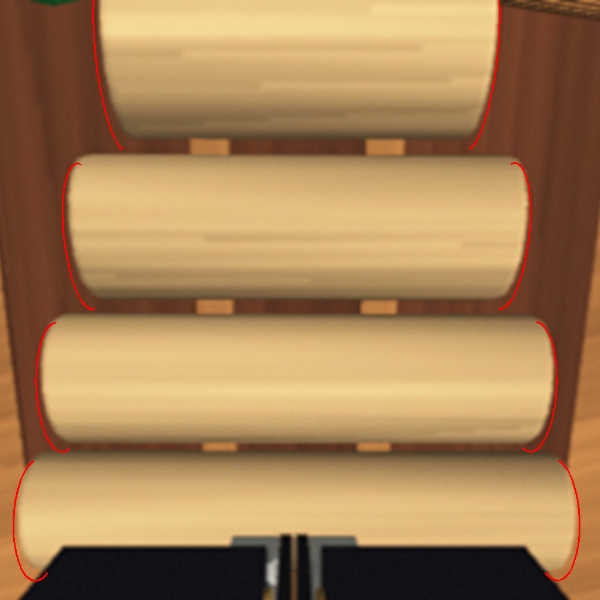

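View pics/s7.png

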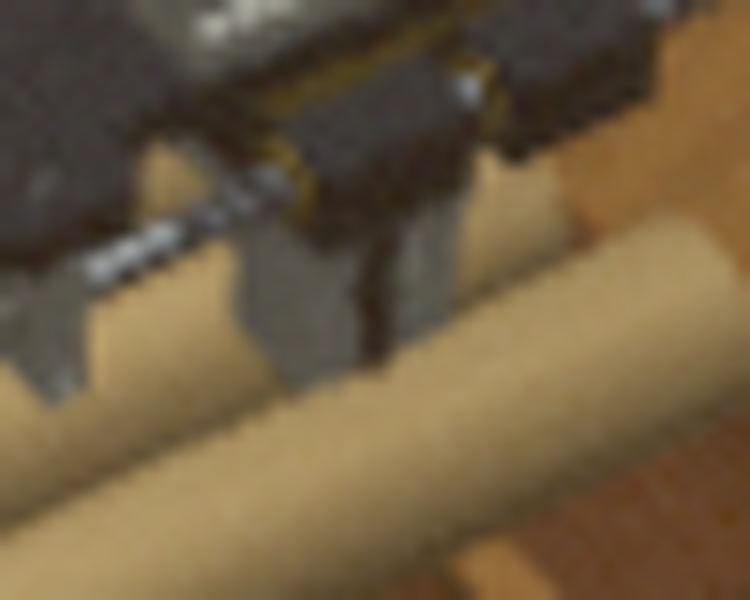

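```bash
python3 - <<'E'
from station import arm,viewer
from h import *
from scipy.optimize import least_squares
f=viewer.grab_frame("wrist");g=viewer.grab_frame("scene");s=arm.get_state();print(s["t"],s["force"].round(2))
p=s["eef_pos"];M=R.from_euler('xyz',s["ee_rot"]).as_matrix()
def tri(o):
    fun=lambda P:np.concatenate([np.array(proj(q,P))-uv for q,uv in o])
    r=least_squares(fun,p); return M.T@(r.x-p),r.fun.round(1)
# plate bottom corner (board -y side)
print('plate?',tri([(g,(317,220.7)),(f,(70,235))]),tri([(g,(317,220.7)),(f,(570,235))]))
for uv in [(333,219.9),(342.3,216)]:
  for z in (.05,.06,.07,.08,.09): 
    print(uv,z,(M.T@(atz(g,uv,z)-p)).round(4))
for uv in [(290.5,232.2),(344.5,232.2)]:
  for z in (.05,.07,.09): print(uv,z,(M.T@(atz(f,uv,z)-p)).round(4))
E
```

```text
9.4 [-0.47 -0.4   0.3 ]
plate? (array([-0.06943046,  0.02914136, -0.10343679]), array([-21.6,  -8.6,   2.5,   2.3])) (array([-0.10163418,  0.04491197,  0.07327343]), array([ 31.5, -47. ,  -4.7,  -0.5]))
(333, 219.9) 0.05 [0.019  0.0219 0.011 ]
(333, 219.9) 0.06 [0.009  0.0143 0.0052]
(333, 219.9) 0.07 [-0.001   0.0067 -0.0007]
(333, 219.9) 0.08 [-0.011  -0.001  -0.0065]
(333, 219.9) 0.09 [-0.021  -0.0086 -0.0123]
(342.3, 216) 0.05 [0.019  0.0198 0.0412]
(342.3, 216) 0.06 [0.009  0.0121 0.035 ]
(342.3, 216) 0.07 [-0.001   0.0045  0.0288]
(342.3, 216) 0.08 [-0.011  -0.0031  0.0227]
(342.3, 216) 0.09 [-0.021  -0.0107  0.0165]
(290.5, 232.2) 0.05 [ 0.019  -0.0073 -0.0204]
(290.5, 232.2) 0.07 [-0.001   0.0015 -0.0183]
(290.5, 232.2) 0.09 [-0.021   0.0103 -0.0163]
(344.5, 232.2) 0.05 [ 0.019  -0.0073  0.0208]
(344.5, 232.2) 0.07 [-0.001   0.0015  0.0187]
(344.5, 232.2) 0.09 [-0.021   0.0103  0.0166]
```

```bash
python3 -m handwheel '{"gripper":[-1,-1,-1],"travel":[[0,0,-0.006],[0,0,-0.012],[0,0,-0.012]],"spin":[0,0,0]}'
python3 - <<'E'
from station import arm,viewer
import cv2
from h import *
a=[]
for i in range(3):
    g=viewer.grab_frame("scene"); s=arm.get_state();a.append(s["force"])
print(s["eef_pos"].round(4),np.round(a,2))
x,y=338,214
cv2.imwrite("pics/s8.png",cv2.resize(g["pixels"][y-20:y+20,x-25:x+25],None,fx=15,fy=15,interpolation=cv2.INTER_CUBIC))
E
```

```text
t: 9.7
eef_pos: [0.6405, -0.0315, 0.0622]
ee_rot: [1.923, 1.57, -3.056]
force: [0.2, -0.6, 0.2]
width: 0.0007
[ 0.641  -0.0315  0.0629] [[-0.35  0.3  -0.17]
 [ 0.06 -0.62  0.54]
 [-0.21 -0.41  0.32]]
```

View pics/s8.png

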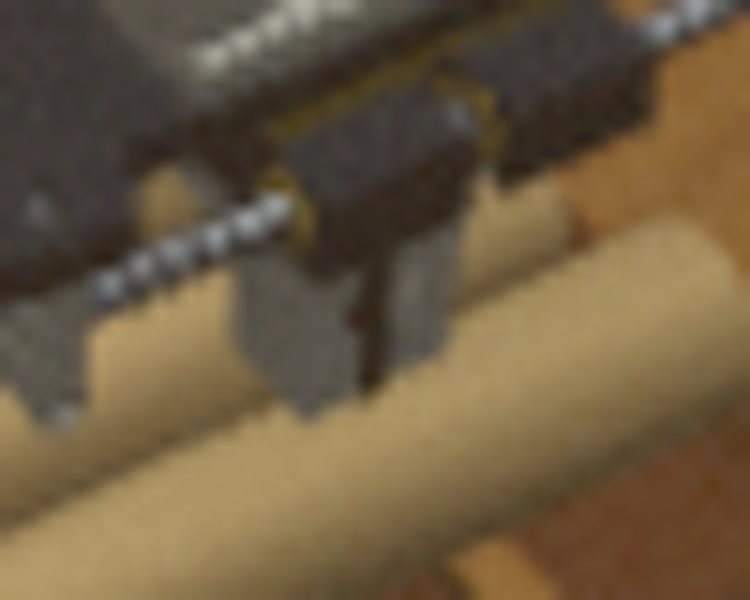

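```bash
python3 -m handwheel '{"gripper":[-1,-1,-1,-1],"travel":[[0,0,-0.008],[0,0,-0.016],[0,0,-0.02],[0,0,-0.02]],"spin":[0,0,0,0]}'
python3 - <<'E'
from station import arm,viewer
import cv2
from h import *
a=[]
for i in range(4):
    g=viewer.grab_frame("scene"); s=arm.get_state();a.append(s["force"])
print(s["eef_pos"].round(4),np.round(a,2),np.mean(a,0))
x,y=338,218
cv2.imwrite("pics/s9.png",cv2.resize(g["pixels"][y-20:y+20,x-25:x+25],None,fx=15,fy=15,interpolation=cv2.INTER_CUBIC))
E
```

```text
t: 10.25
eef_pos: [0.6406, -0.0315, 0.0524]
ee_rot: [2.033, 1.57, -2.946]
force: [-0.6, -0.6, 0.5]
width: 0.0005
[ 0.6411 -0.0315  0.0531] [[ 0.3   0.01 -0.12]
 [-0.01  0.86 -0.54]
 [-0.12  0.56 -0.14]
 [-0.27 -0.87 -0.24]] [-0.02190092  0.13901161 -0.26166944]
```

View pics/s9.png

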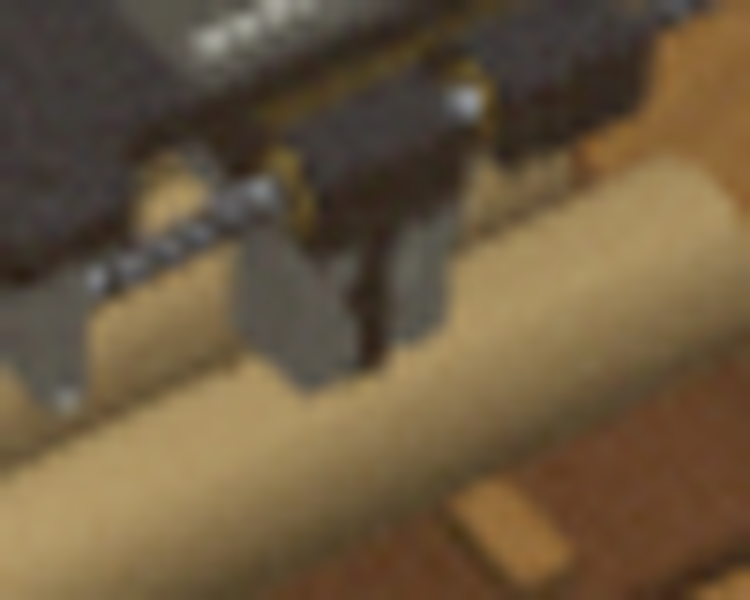

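```bash
python3 -m handwheel '{"gripper":[-1,-1,-1],"travel":[[0,0,-0.004],[0,0,-0.006],[0,0,-0.006]],"spin":[0,0,0]}'
python3 - <<'E'
from station import arm,viewer
from h import *
a=[]
for i in range(5):
    g=viewer.grab_frame("scene"); s=arm.get_state();a.append(s["force"])
print(s["eef_pos"].round(4),np.mean(a,0))
E
```

```text
t: 10.75
eef_pos: [0.6408, -0.0315, 0.0497]
ee_rot: [1.879, 1.57, -3.1]
force: [-0.2, 0.3, 0.5]
width: 0.0006
[ 0.641  -0.0315  0.05  ] [ 0.06196493 -0.42841717  0.07465485]
```

```bash
python3 -m handwheel '{"gripper":[-1,-1,-1],"travel":[[0,0,-0.002],[0,0,-0.004],[0,0,-0.004]],"spin":[0,0,0]}'
python3 - <<'E'
from station import arm,viewer
from h import *
a=[]
for i in range(5):
    g=viewer.grab_frame("scene"); s=arm.get_state();a.append(s["force"])
print(s["eef_pos"].round(4),np.mean(a,0))
E
```

```text
t: 11.3
eef_pos: [0.641, -0.0314, 0.0479]
ee_rot: [2.577, 1.571, -2.402]
force: [-0.5, -0.4, -0.4]
width: 0.0003
[ 0.641  -0.0315  0.048 ] [-0.23431924  0.24572177 -0.01357528]
```

```bash
python3 -m handwheel '{"gripper":[-1,-1,-1],"travel":[[0,0,-0.002],[0,0,-0.004],[0,0,-0.004]],"spin":[0,0,0]}'
python3 - <<'E'
from station import arm,viewer
import cv2
from h import *
a=[]
for i in range(5):
    g=viewer.grab_frame("scene"); s=arm.get_state();a.append(s["force"])
print(s["t"],s["eef_pos"].round(4),np.mean(a,0))
x,y=338,218
cv2.imwrite("pics/s10.png",cv2.resize(g["pixels"][y-20:y+20,x-25:x+25],None,fx=15,fy=15,interpolation=cv2.INTER_CUBIC))
E
```

```text
t: 11.85
eef_pos: [0.6411, -0.0315, 0.046]
ee_rot: [-1.452, 1.571, -0.147]
force: [-0.0, 0.6, 1.6]
width: 0.0002
12.1 [ 0.641  -0.0315  0.0461] [-0.25361316 -0.49263793  1.51165756]
```

View pics/s10.png

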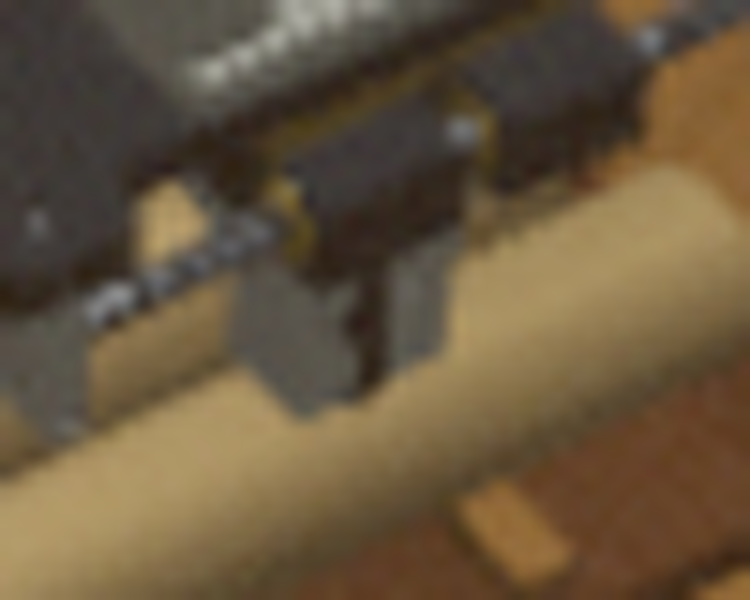

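```bash
python3 -m handwheel '{"gripper":[-1,-1,-1],"travel":[[0,0,-0.002],[0,0,-0.004],[0,0,-0.004]],"spin":[0,0,0]}'
python3 - <<'E'
from station import arm,viewer
from h import *
a=[]
for i in range(8):
    g=viewer.grab_frame("scene"); s=arm.get_state();a.append(s["force"])
print(s["t"],s["eef_pos"].round(4),np.mean(a,0),np.std(a,0))
E
```

```text
t: 12.4
eef_pos: [0.641, -0.0315, 0.0439]
ee_rot: [-1.483, 1.571, -0.178]
force: [-0.3, 1.0, 1.7]
width: 0.0003
12.8 [ 0.641  -0.0315  0.044 ] [-0.26111081 -0.51815785  1.85836426] [0.55045237 0.466737   0.39816068]
```

```bash
python3 -m handwheel '{"gripper":[-1,-1,-1,-1,-1,-1,-1,-1,-1,-1,-1,-1,-1],"travel":[[-0.008,0.002,0],[-0.016,0.004,0],[-0.024,0.007,0],[-0.032,0.009,0],[-0.04,0.011,0],[-0.048,0.013,0],[-0.056,0.015,0],[-0.064,0.018,0],[-0.072,0.02,0],[-0.08,0.022,0],[-0.086,0.023,0],[-0.086,0.023,0],[-0.086,0.023,0]],"spin":[0,0,0,0,0,0,0,0,0,0,0,0,0]}'
python3 - <<'E'
from station import arm,viewer
from h import *
import cv2
a=[]
for i in range(6):
    g=viewer.grab_frame("scene"); s=arm.get_state();a.append(s["force"])
print(s["t"],s["eef_pos"].round(4),np.mean(a,0))
cv2.imwrite("pics/s11.png",cv2.resize(g["pixels"][180:260,280:380],None,fx=8,fy=7.5,interpolation=cv2.INTER_CUBIC))
E
```

```text
t: 14.1
eef_pos: [0.5973, -0.0199, 0.0438]
ee_rot: [1.731, 1.57, 3.036]
force: [-1.2, 1.0, 1.2]
width: 0.0006
14.4 [ 0.5976 -0.0201  0.0437] [-1.37102613  0.89736542  1.85519783]
```

View pics/s11.png

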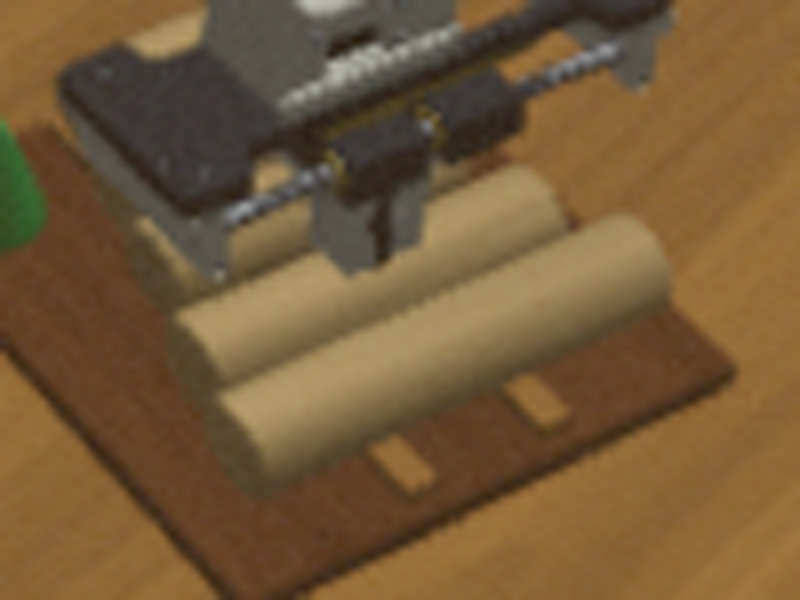

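```bash
python3 -m handwheel '{"gripper":[-1,-1,-1,-1,-1,-1,-1,-1,-1,-1,-1,-1,-1],"travel":[[-0.008,0.002,0],[-0.016,0.004,0],[-0.024,0.007,0],[-0.032,0.009,0],[-0.04,0.011,0],[-0.048,0.013,0],[-0.056,0.015,0],[-0.064,0.018,0],[-0.072,0.02,0],[-0.08,0.022,0],[-0.085,0.023,0],[-0.085,0.023,0],[-0.085,0.023,0]],"spin":[0,0,0,0,0,0,0,0,0,0,0,0,0]}'
python3 - <<'E'
from station import arm,viewer
from h import *
a=[]
for i in range(6):
    g=viewer.grab_frame("top"); s=arm.get_state();a.append(s["force"])
print(s["t"],s["eef_pos"].round(4),np.mean(a,0))
E
```

```text
t: 15.7
eef_pos: [0.5549, -0.0084, 0.0438]
ee_rot: [1.783, 1.57, 3.088]
force: [-1.0, 1.8, 2.4]
width: 0.0004
16.0 [ 0.5551 -0.0086  0.0437] [-0.99547867  1.04637322  1.65913796]
```

```bash
python3 -m handwheel '{"gripper":[-1,-1,-1,-1,-1,-1,-1,-1,-1,-1,-1,-1,-1],"travel":[[-0.008,0.002,0],[-0.016,0.004,0],[-0.024,0.007,0],[-0.032,0.009,0],[-0.04,0.011,0],[-0.048,0.013,0],[-0.056,0.015,0],[-0.064,0.018,0],[-0.072,0.02,0],[-0.08,0.022,0],[-0.085,0.023,0],[-0.085,0.023,0],[-0.085,0.023,0]],"spin":[0,0,0,0,0,0,0,0,0,0,0,0,0]}'
python3 - <<'E'
from station import arm,viewer
from h import *
import cv2
a=[]
for i in range(6):
    g=viewer.grab_frame("scene"); s=arm.get_state();a.append(s["force"])
print(s["t"],s["eef_pos"].round(4),np.mean(a,0))
cv2.imwrite("pics/s12.png",cv2.resize(g["pixels"][160:240,260:360],None,fx=8,fy=7.5,interpolation=cv2.INTER_CUBIC))
E
```

```text
t: 17.3
eef_pos: [0.5124, 0.0031, 0.0438]
ee_rot: [1.855, 1.57, -3.124]
force: [-0.6, 1.7, 1.7]
width: 0.0006
17.6 [0.5126 0.0029 0.0438] [-1.05976981  1.1274937   1.49202791]
```

View pics/s12.png

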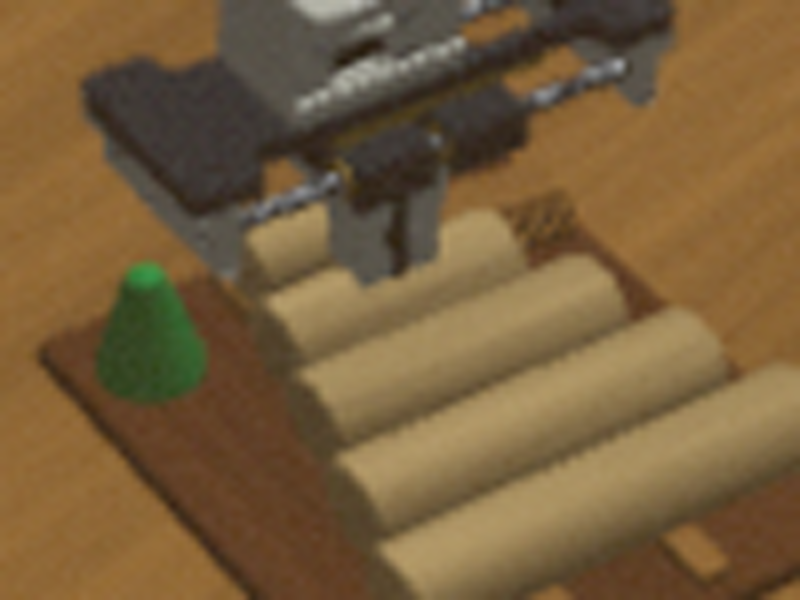

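```bash
python3 -m handwheel '{"gripper":[-1,-1,-1,-1,-1],"travel":[[0,0,-0.001],[0,0,-0.002],[0,0,-0.002],[0,0,-0.002],[0,0,-0.002]],"spin":[0,0,0,0,0]}'
python3 - <<'E'
from station import arm,viewer
from h import *
import cv2
a=[]
for i in range(10):
    g=viewer.grab_frame("wrist"); s=arm.get_state();a.append(s["force"])
print(s["t"],s["eef_pos"].round(4),np.mean(a,0))
cv2.imwrite("pics/w12.png",g["pixels"])
E
```

```text
t: 18.1
eef_pos: [0.5128, 0.0029, 0.0429]
ee_rot: [2.393, 1.571, -2.586]
force: [-1.1, -0.7, 1.8]
width: 0.0004
18.6 [0.513 0.003 0.043] [-1.3853706  -0.42085055  2.31025525]
```

View pics/w12.png

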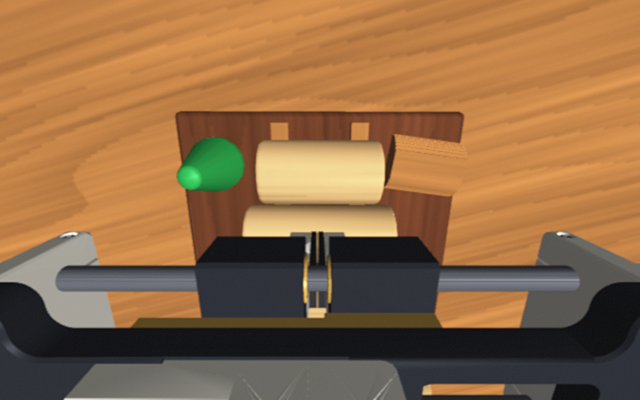

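```bash
python3 -m handwheel '{"gripper":[-1,-1,-1,-1,-1,-1,-1,-1,-1,-1,-1,-1,-1,-1],"travel":[[0,0,0.002],[-0.008,0.002,0.002],[-0.016,0.004,0.002],[-0.024,0.007,0.002],[-0.032,0.009,0.002],[-0.04,0.011,0.002],[-0.048,0.013,0.002],[-0.056,0.015,0.002],[-0.064,0.018,0.002],[-0.072,0.02,0.002],[-0.08,0.022,0.002],[-0.085,0.023,0.001],[-0.085,0.023,0],[-0.085,0.023,0]],"spin":[0,0,0,0,0,0,0,0,0,0,0,0,0,0]}'
python3 - <<'E'
from station import arm,viewer
from h import *
import cv2
a=[]
for i in range(10):
    g=viewer.grab_frame("scene"); s=arm.get_state();a.append(s["force"])
print(s["t"],s["eef_pos"].round(4),np.mean(a,0))
f=viewer.grab_frame("wrist");cv2.imwrite("pics/w13.png",f["pixels"])
cv2.imwrite("pics/s13.png",cv2.resize(g["pixels"][155:235,250:350],None,fx=8,fy=7.5,interpolation=cv2.INTER_CUBIC))
E
```

```text
t: 20.0
eef_pos: [0.4699, 0.0146, 0.0428]
ee_rot: [1.834, 1.57, 3.139]
force: [0.2, 1.4, 1.9]
width: 0.0002
20.5 [0.4702 0.0144 0.0428] [-0.86912788  0.77240872  2.23368331]
```

View pics/s13.png

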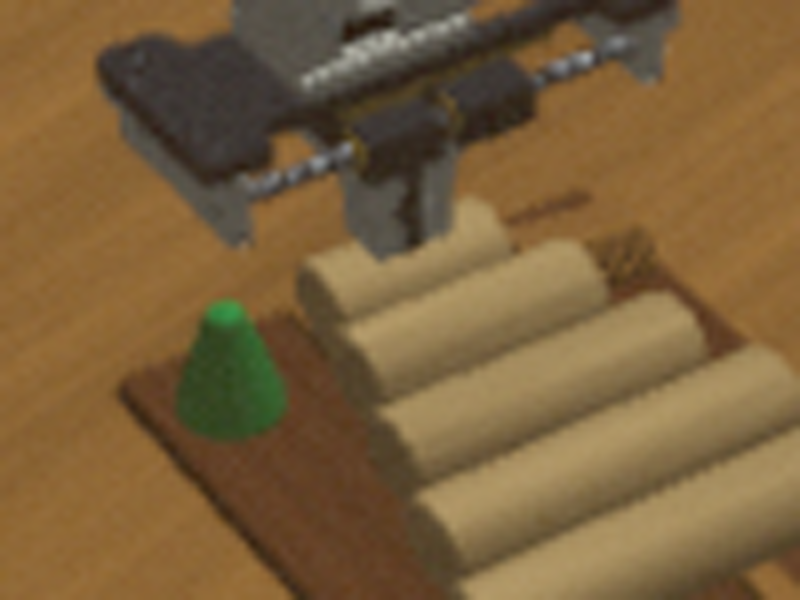

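View pics/w13.png

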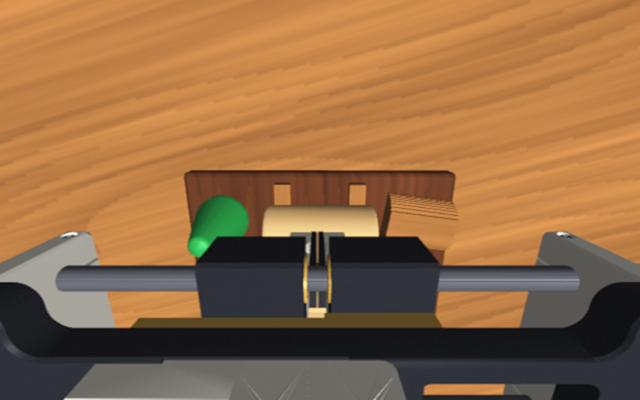

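```bash
python3 -c "
from station import arm
print(arm.job_done())"
```

```text
the job is handed in; nothing more can be done
None
```

I stroked the row with the shut fingertips, from the longest bar to the shortest, pausing on each. I then handed the job in at about t = 20.5 s, with the tips still resting on the shortest bar. No verdict was reported.

**Dips:** these come from the wrist force and the spring figures, as I could not read the bar joints directly. The upward force averaged 1.86, 1.86, 1.66 and 1.49 N on bars 1 to 4. I pressed bar 4 about 1 mm further, to 2.31 N, and bar 5 ended at 2.23 N. Taking all bars together, that is about 3.5 to 4.5 mm on each, well short of the stop.

**Last pictures:** the tips sit on the shortest bar and the other four look up. The cone and half cylinder look to be where they started. I did not look again at the aeroplane, kettle, cup or ring, but the arm kept well away from them.

**What disagreed:**
- **Fingertip height:** the shut fingertips touch about 20 mm behind the TCP, not `nose_length` (19 mm) ahead of it. At the height computed from `nose_length` there was no contact, so I lowered in small steps until the force showed it.
- **Force readings:** single force readings scatter by about 0.4 N. The low values on bar 3 and on bar 4's first press would alone mean only 2 to 2.6 mm. The constant tool height and the other bars' readings put both near 3.5 mm.

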